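# Move the ball-rack stop to the notch beside the stone ball

## Robot

A 6-joint arm with a two-finger parallel gripper is mounted at the origin on the work surface. World frame = base frame: x ahead of the robot, y to its left, z up, the work surface at z = 0. Lengths are in mm, angles in rad, forces in N, time in s.
With the tool pointing down it reaches from about 400 to 925 mm from the base axis. Payload 12.5 kg.
Tool frame: the origin (TCP) lies where the fingers leave the gripper's body, on its centre line; the fingertips stand 78 mm ahead of it and the grasp point (between the pads) lies 59 mm ahead of it (env.nose_length is the distance from the TCP to the fingertips, in mm); z points along the fingers, y is the line along which they close (so a half turn about z gives the same grasp; the last joint's range is limited). The gripper opens to 95 mm and grips with 3 to 60 N. Pads are 20 mm wide; open, the fingers measure 119 mm over their backs; the gripper's body (75 mm by 180 mm) begins 59 mm behind the grasp point.
Start: joints at [-1.44, 0.491, 1.559, -0, 1.092, -0.106], TCP at [146.642, -607.564, 292.261] pointing down, gripper open.
Joint ranges: [-3.1, 3.1], [-0.84, 2.19], [0.05, 2.79], [-1.13, 4.28], [0.06, 2.93], [-2.69, 2.69]. Speed limits (rad/s): [2.22, 2.22, 2.79, 3.14, 3.14, 3.14].

## Interface

Orientations are given as [roll, pitch, yaw] about the fixed x, y, z axes, in that order (R = Rz(yaw) Ry(pitch) Rx(roll)).
In Python, from cell import env gives the robot as it stands. The module is installed in compiled form; this text tells all that it offers.
- The arm moves only by the tool send_rows, never from a script. Its argument "series" is text: rows parted by semicolons, each of 6 numbers parted by spaces: the shift along the tool's x, y, z as a fraction of full scale, then the turn, a rotation vector about the tool's x, y, z as a fraction of full scale. A call has 1 to 5 rows; each row shifts and turns the commanded pose from where the row before left it, along the tool's axes as they then stand; what a row does not reach is not made up. Full scale, the value 1, is 60 mm for a shift and 10 degrees for a turn. A row lasts 1/8 s, in which the tool goes at most 62.5 mm and 10.7 degrees, less where a joint would pass 70% of its speed; a pose out of reach is approached as far as the arm can. A call with a number of a shift or a turn outside -1 to 1 is refused whole. A call with a gripper value outside its range is refused whole. "fingers" is the opening, from 0 (shut) to 1 (fully open), set as the call begins (left out, the last holds). The fingers move at their own pace and stop on an object; the grip force is fixed at half the most. Time passes only in rows, so rows that do not move let the fingers close. It gives the time, the measured TCP pose, the force, the opening and the grip force at its end, in the units of the state.
- env.state(): the state, without advancing time (a new reading comes with each control period).
- env.read_camera(name): name is "scene" or "top" or "wrist"; returns a dict with "color" (384x512x3 uint8, red, green, blue), "z_map" (384x512 float32, mm along the optical axis (not along the pixel's ray), 0 where there is no reading), "fovy" (degrees; the focal length in pixels is half the picture's height over the tangent of half this angle, whatever the lens; pixels are square), "cx", "cy" (the principal point, pixels), "distortion" ([k1, k2, p1, p2, k3] as OpenCV has them; the pictures are not rectified), "R" (3x3) and "t" (3): a world point X has camera coordinates R X + t. Camera axes: x right, y down, z forward; pixel columns grow to the right and rows downward; lengths in mm; the calibration is good to about 2 mm. A picture is of the moment at which its call begins.
- env.job_done(): hands the job in; it is judged then, once.
The state is a dict: "t": time; "joints": joint angles; "qvel": joint speeds; "tau": joint torques, N m; "eef_pos": TCP position; "tcp_rot": TCP orientation; "ft_force": force on the tool from outside, world axes, zero at the start; "moment": the same for the moment, N m; "opening": opening from 0.0 (shut) to 1.0 (fully open); "grip_force": force on a finger pad.
Only numpy, scipy, OpenCV 4.12 (cv2) and the standard library are available. Lean on these libraries where they do the work, as an engineer would, in place of code of your own. Each camera call takes 0.05 s, during which the arm holds its last target. There are 200 camera calls.

## Task

The polished stone ball on the notched rack must be kept from rolling: lift the stop with the round knob up out of its notch, clear of the teeth, and set it down into the last notch of the rack, the one next to the ball, so that it lies squarely and centred across both rails, fully down in the notch and upright. Leave the ball and the other stop, the one with the flat plate handle, where they are.

Things in the scene. Friction and masses are not known exactly. Their poses are not given: they have to be found in the camera images.
- rack: Fixed rack, base 150x430x8 mm (x,y,z), origin under its centre, on the table. Two toothed rails along y, 14 wide, at x=-45 and +45. Five notches across both at y=-104,-52,0,52,104; floors 20 above the table, flat over 26, 48 wide at the crests, which are 48 above the table. At y=-172 and +172 a 60 mm square rubber seat: one holds the ball, the other a loose iron cup 56 wide, top at 78; ends vary.
- stop: The stop to move, loose, 0.3-0.6 kg: steel bar 130x22x16 mm (x,y,z) lying across both rails in the rack's notch y=-52 or +52, with a 10 mm stem at its middle and a round black knob, diameter 28, from 67 to 101 mm above the bar's underside. Origin: centre of the bar's underside; x along the bar, z up the stem. 2 mm play each side on the notch floor; the sloping teeth guide it down.
- spare: The other stop, loose, to be left alone: the same 130x22x16 mm steel bar, but with a flat upright steel plate handle 70 mm long (along the bar) and 8 mm thick, top 58 mm above the bar's underside. It lies in the other of the rack's notches y=-52 and +52. Origin: centre of the bar's underside; x along the bar, z up.
- ball_center (a point): Centre of the dark blue-grey polished stone ball, diameter 60 mm, 0.3 kg, loose, resting in the rubber seat at y=-172 or +172 of the rack, its top about 72 mm above the table. The end of the rack at which it lies is the end whose last notch (y=-104 or +104) is wanted.
Mind the look-alikes: they are no part of the job. Leave any purple or yellow look-alike of the part that bears ball_center alone.

How it is judged (in metres and radians):
On the way:
1. the stop with the round knob is lifted clear of the teeth (its underside level with the crests or higher) (z of stop in the frame of rack above 0.047 m), for 0.1 s.
At the end, for the whole second after the job is handed in: The round-knobbed stop rests released in the end notch beside the ball: within 14 mm of the notch centre along the rack and 20 mm of the midline across it, underside less than 6 mm above the notch floor, upright and square to the rails within 9.7 degrees, at rest (((y of ball_center in the frame of rack above 0 m and y of stop in the frame of rack between 0.09 and 0.118 m) or (y of ball_center in the frame of rack below 0 m and y of stop in the frame of rack between -0.118 and -0.09 m)) and x of stop in the frame of rack between -0.02 and 0.02 m and z of stop in the frame of rack below 0.026 m and angle between stop's own z axis and vertical below 0.17 rad and angle between the x axis of stop and the x axis of rack, either way round below 0.17 rad and linear speed of stop below 0.02 m/s); the robot touches nothing.
It fails at once if the stone ball is pushed more than 15 mm from where it was (distance of ball_center from where it was at the start of the episode above 0.015 m).
It fails at once if the stop with the flat plate handle is moved more than 15 mm (distance of spare from where it was at the start of the episode above 0.015 m).
It also fails if it takes over 34 s, if anything falls off the work surface, if the arm or the gripper's body presses on something with over 40 N, if the wrist force passes 120 N, or if a joint passes its speed limit or range.

## Working session

There is one attempt and no reset: what is moved stays moved. The work goes in short steps, Python scripts to look and compute and a tool call to move; the robot and the scene stay as the last step left them, time stands still between calls to the robot, and variables do not carry over. Pictures are saved under pics/ and viewed, at most 10 in all, crops included, and the job is handed in when it is done.

Besides the shell and the picture viewer there is one more tool, called as name(argument=value, ...) on one line, values as JSON. send_rows: Moves the arm, as the interface text tells. Shift numbers are shares of 60 mm and turn numbers shares of 10 degrees, none past 1 either way. Its arguments: {"type":"object","properties":{"series":{"type":"string"},"fingers":{"type":"number"}},"required":["series"]}

```bash
mkdir -p pics; cat > h.py <<'E'
import numpy as np, cv2, pickle
from cell import env
def cap(n,tag):
    c=env.read_camera(n); pickle.dump(c,open(f'pics/{tag}.pkl','wb')); cv2.imwrite(f'pics/{tag}.png',c['color'][:,:,::-1]); return c
def K(c):
    f=192/np.tan(np.radians(c['fovy'])/2); return np.array([[f,0,c['cx']],[0,f,c['cy']],[0,0,1]])
def ray(c,px):
    u=cv2.undistortPoints(np.array(px,float).reshape(-1,1,2),K(c),np.array(c['distortion'],float)).reshape(-1,2)
    d=np.c_[u,np.ones(len(u))]; R=np.array(c['R']);t=np.array(c['t'])
    return -R.T@t, d@R, d
def onplane(c,px,z):
    o,d,_=ray(c,px); return o+d*((z-o[2])/d[:,2])[:,None]
def depth(c,px):
    o,d,_=ray(c,px); z=np.array([c['z_map'][int(round(v)),int(round(u))] for u,v in px]); return o+d*z[:,None]
def cloud(c):
    v,u=np.mgrid[:384,:512]; p=np.c_[u.ravel(),v.ravel()].astype(float)
    o,d,_=ray(c,p); z=c['z_map'].ravel().astype(float); X=o+d*z[:,None]; X[z==0]=np.nan; return X.reshape(384,512,3)
E
python3 - <<'E'
from h import *
import cv2
a=cap('top','top0');b=cap('scene','sc0')
print(env.state()); print(a['fovy'],a['t'],a['distortion'])
E
```

```text
{'t': 0.1, 'joints': array([-1.43960993e+00,  4.91453540e-01,  1.55937818e+00, -8.11553252e-06,
        1.09174671e+00, -1.05580985e-01]), 'qvel': array([-0.00183694, -0.00252776, -0.00226835, -0.00095113,  0.00115818,
       -0.00041154]), 'tau': array([ 4.65450139e-03, -6.13623548e+01, -2.58605397e+01,  6.94576604e-02,
        4.70563956e-02, -5.55392728e-05]), 'eef_pos': array([ 146.6138043 , -607.40881478,  291.75213228]), 'tcp_rot': array([-3.14061160e+00, -9.67287662e-05,  2.36771074e-01]), 'ft_force': array([0.37638185, 0.74004664, 0.51664268]), 'moment': array([ 0.0116607 , -0.02131791, -0.02935058]), 'grip_force': 0.0, 'opening': 1.003246216988016}
55.19427972866333 [-71.6123464  461.84968268 705.44920868] [-0.05197202  0.          0.          0.          0.        ]
```

View pics/top0.png

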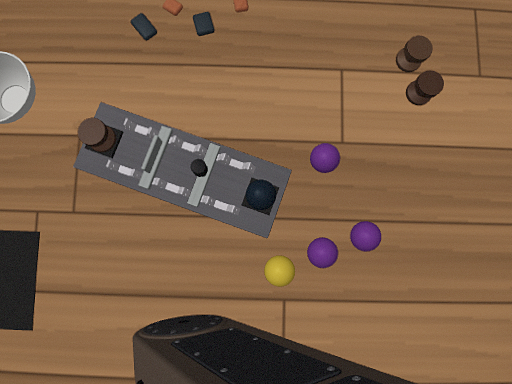

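View pics/sc0.png

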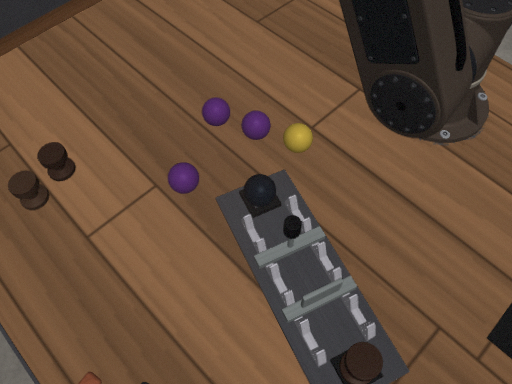

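Top view: rack with the cup at (97,134), the plate-handled stop at (155,157), the round-knobbed stop at (203,173) with its knob at (199,167), and the dark ball at (262,194). The purple balls (325,158), (322,253), (366,236) and the yellow ball (280,270) are off the rack and are decoys. The ball is at the right end, so the wanted notch lies between the knob stop and the ball.

```bash
python3 - <<'E'
from h import *
c=pickle.load(open('pics/top0.pkl','rb')); X=cloud(c)
im=c['color']; cv2.imwrite('pics/crop0.png',cv2.resize(im[90:245,65:300,::-1],None,fx=3,fy=3,interpolation=cv2.INTER_CUBIC))
roi=np.zeros((384,512),bool); roi[95:245,70:300]=1
Z=X[...,2]
# rack footprint: grey/dark pixels vs wood: saturation
hsv=cv2.cvtColor(im,cv2.COLOR_RGB2HSV); m=((hsv[...,1]<70)&roi).astype(np.uint8)
m=cv2.morphologyEx(m,cv2.MORPH_CLOSE,np.ones((9,9)))
ct=max(cv2.findContours(m,0,2)[0],key=cv2.contourArea)
P=onplane(c,ct[:,0,:].astype(float),8)[:,:2].astype(np.float32)
r=cv2.minAreaRect(P); print('rect',r)
box=cv2.boxPoints(r); print(box)
for n,(u,v,rad,lo,hi) in dict(ball=(262,194,18,45,80),cup=(97,134,20,72,90),knob=(199,167,13,100,135)).items():
    q=X[v-rad:v+rad,u-rad:u+rad].reshape(-1,3); q=q[(q[:,2]>lo)&(q[:,2]<hi)]
    print(n,len(q),q.mean(0),q.max(0),q.min(0))
    if n=='ball':
        A=np.c_[2*q,np.ones(len(q))]; s=np.linalg.lstsq(A,(q**2).sum(1),rcond=None)[0]; print('sphere',s[:3],np.sqrt(s[3]+s[:3]@s[:3]))
# bars top z~36 and spare plate top z~78
for n,(u0,u1,v0,v1,lo,hi) in dict(stopbar=(185,222,140,210,31,41),spare_plate=(138,175,125,190,70,84)).items():
    q=X[v0:v1,u0:u1].reshape(-1,3); q=q[(q[:,2]>lo)&(q[:,2]<hi)]
    print(n,len(q),cv2.minAreaRect(q[:,:2].astype(np.float32)),np.median(q[:,2]))
E
```

```text
rect ((522.1722412109375, 90.302978515625), (448.1187438964844, 149.54925537109375), 71.64631652832031)
[[ 380.64908   -98.813515]
 [ 522.5909   -145.90387 ]
 [ 663.69543   279.41946 ]
 [ 521.7536    326.50983 ]]
ball 714 [463.23457568 -81.19001863  62.22989166] [493.99475898 -53.42066335  72.8148712 ] [ 436.01236125 -109.96936762   45.17872412]
sphere [465.18338813 -81.68559383  42.42027963] 29.192548228638355
cup 640 [572.49510523 243.36566378  77.75378347] [599.23972185 271.75274373  80.7519689 ] [546.0618908  216.47549172  72.15864517]
knob 219 [501.37422103  31.08727087 119.09202742] [515.6683977   45.68770373 123.33079762] [489.13682788  18.51662156 100.4012414 ]
stopbar 717 ((502.94085693359375, 31.623645782470703), (57.32297134399414, 130.08885192871094), 80.76670837402344) 35.87887038658198
spare_plate 168 ((535.7567138671875, 129.3092803955078), (8.522577285766602, 69.02635192871094), 72.25785064697266) 77.49538118011964
```

View pics/crop0.png

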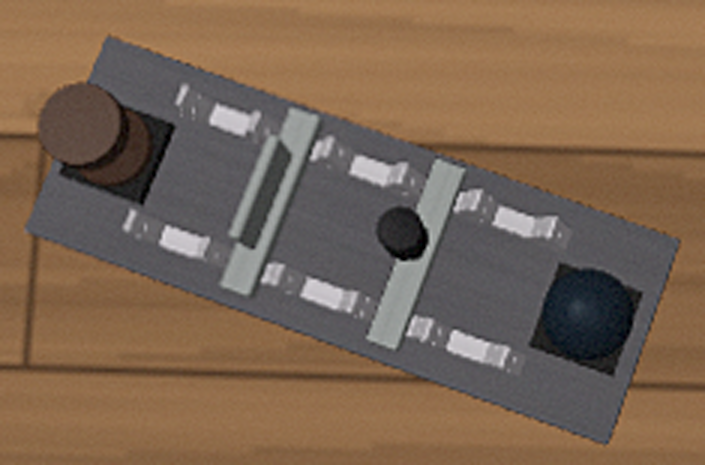

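Confirmed by geometry: ball to cup is 342.6 mm (expected 344). The rack centre is about (519,81) with its axis at 71.65° and the ball at the −y end. The knob is at (502.5,32), which matches notch −52, and the target is (486.5,−17.5). I'll move over the knob.

send_rows(series="0.59 -0.64 0 0 0 0;0.59 -0.64 0 0 0 0;0.59 -0.64 0 0 0 0;0.59 -0.64 0 0 0 0;0.59 -0.64 0 0 0 0", fingers=1)

```text
t: 0.72
eef_pos: [274.2, -377.8, 292.1]
tcp_rot: [-3.141, 0.0, 0.236]
ft_force: [0.7, -1.0, 0.1]
opening: 1.002
grip_force: 0.0
```

send_rows(series="0.59 -0.64 0 0 0 0;0.59 -0.64 0 0 0 0;0.59 -0.64 0 0 0 0;0.59 -0.64 0 0 0 0;0.59 -0.64 0 0 0 0")

```text
t: 1.35
eef_pos: [401.2, -149.6, 292.2]
tcp_rot: [3.141, -0.0, 0.237]
ft_force: [0.1, -0.6, 0.7]
opening: 1.001
grip_force: 0.0
```

send_rows(series="0.59 -0.64 0 0 0 0;0.59 -0.64 0 0 0 0;0.59 -0.64 0 0 0 0;0.59 -0.64 0 0 0 0;0 0 0 0 0 -0.97")

```text
t: 1.98
eef_pos: [503.2, 33.9, 291.8]
tcp_rot: [-3.141, 0.0, 0.412]
ft_force: [-0.3, -0.3, 0.1]
opening: 0.997
grip_force: 0.0
```

send_rows(series="0 0 0 0 0 -0.97;0 0 0 0 0 -0.97;0 0 0 0 0 -0.97;0 0 0 0 0 -0.97;0 0 0 0 0 -0.97")

```text
t: 2.6
eef_pos: [502.2, 31.3, 292.0]
tcp_rot: [-3.141, 0.0, 1.258]
ft_force: [-0.5, 0.2, -0.5]
opening: 0.999
grip_force: 0.0
```

send_rows(series="0 0 0 0 0 0;0 0 0 0 0 0")

```text
t: 2.85
eef_pos: [502.3, 31.3, 292.1]
tcp_rot: [-3.141, 0.0, 1.249]
ft_force: [-0.8, -0.3, -0.3]
opening: 0.999
grip_force: 0.0
```

```bash
python3 - <<'E'
from h import *
c=cap('wrist','w0'); X=cloud(c); q=X.reshape(-1,3)
q=q[(q[:,2]>90)&(q[:,2]<126)&(np.hypot(q[:,0]-502,q[:,1]-32)<35)]
print(len(q),q.max(0),q.min(0)); t=q[q[:,2]>117]; print(len(t),cv2.minEnclosingCircle(t[:,:2].astype(np.float32)),np.median(t[:,2]))
E
```

```text
810 [515.61839019  46.18007271 123.36737183] [488.60999928  19.2341274   90.88020165]
682 ((502.0801696777344, 32.3049430847168), 13.808942794799805) 121.11551888893214
```

View pics/w0.png

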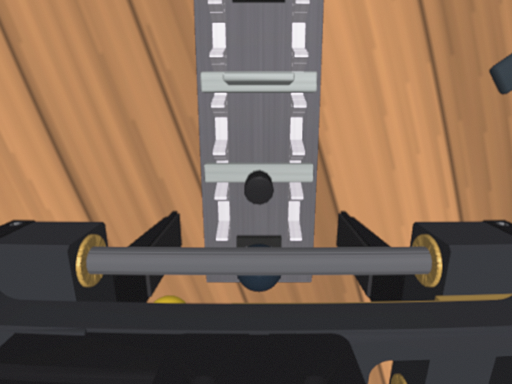

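The wrist view shows the knob at (258,187), measured at (502.1,32.3) with its top at 121, centred between the fingers. The ball is at (258,275) and the spare at (259,80). I'll descend and grip.

send_rows(series="0.015 0 0.6 0 0 0;0 0 0.6 0 0 0;0 0 0.6 0 0 0;0 0 0.34 0 0 0;0 0 0 0 0 0")

```text
t: 3.52
eef_pos: [502.2, 32.1, 162.7]
tcp_rot: [-3.139, 0.001, 1.251]
ft_force: [0.9, -0.0, 0.2]
opening: 1.0
grip_force: 0.0
```

send_rows(series="0 0 0 0 0 0;0 0 0 0 0 0;0 0 0 0 0 0;0 0 0 0 0 0;0 0 0 0 0 0", fingers=0)

```text
t: 4.15
eef_pos: [502.6, 32.1, 163.9]
tcp_rot: [3.141, 0.0, 1.252]
ft_force: [0.2, -0.7, -0.4]
opening: 0.532
grip_force: 0.0
```

send_rows(series="0 0 0 0 0 0;0 0 0 0 0 0;0 0 0 0 0 0")

```text
t: 4.53
eef_pos: [502.5, 32.1, 163.8]
tcp_rot: [-3.141, 0.0, 1.253]
ft_force: [0.3, 0.8, -0.4]
opening: 0.291
grip_force: 30.0
```

send_rows(series="0 0 -0.2 0 0 0;0 0 -0.2 0 0 0;0 0 -0.2 0 0 0;0 0 -0.2 0 0 0;0 0 0 0 0 0")

```text
t: 5.15
eef_pos: [502.8, 32.1, 212.9]
tcp_rot: [3.14, -0.0, 1.253]
ft_force: [-0.5, -0.5, -3.0]
opening: 0.292
grip_force: 30.0
```

```bash
python3 - <<'E'
from h import *
c=cap('wrist','w1'); X=cloud(c); s=cap('scene','sc1'); print(env.state()['ft_force'])
for n,c in (('wrist',c),('scene',s)):
    X=cloud(c); q=X.reshape(-1,3); rel=q-np.array([502.5,32.1,0]); e=np.array([.3147,.9492]); 
    a=rel[:,:2]@e; b=rel[:,:2]@np.array([e[1],-e[0]])
    g=(np.abs(a)<35)&(np.abs(b)<80)&(q[:,2]>66)&(q[:,2]<94)&(np.abs(b)>16)
    print(n,g.sum(),cv2.minAreaRect(q[g][:,:2].astype(np.float32)),[np.median(q[g&(b*k>20)][:,2]) for k in(1,-1)])
E
```

```text
[ 0.51119022  0.95825566 -3.1885317 ]
wrist 3674 ((502.6336669921875, 32.098365783691406), (22.53245735168457, 130.68304443359375), 71.5498046875) [np.float64(85.33230900489775), np.float64(85.30188162039278)]
scene 890 ((503.6219787597656, 30.652652740478516), (22.9537410736084, 129.96852111816406), 71.6180419921875) [np.float64(84.69027757852518), np.float64(84.59731263296698)]
```

View pics/sc1.png

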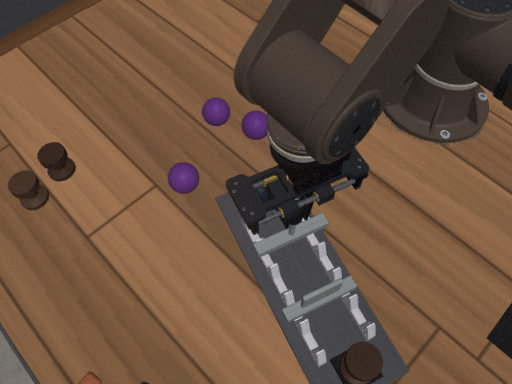

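The scene view shows the stop raised at (291,234). The clouds put it level at 71.6°, with its underside about 69 mm up. I'll shift it 52 mm toward the ball (−x of the tool), then lower it.

send_rows(series="-0.2 0 0 0 0 0;-0.25 0 0 0 0 0;-0.25 0 0 0 0 0;-0.17 0 0 0 0 0;0 0 0 0 0 0")

```text
t: 5.88
eef_pos: [486.1, -18.3, 211.9]
tcp_rot: [3.142, 0.0, 1.251]
ft_force: [0.6, 0.1, -3.2]
opening: 0.289
grip_force: 30.0
```

send_rows(series="0 0 0.15 0 0 0;0 0 0.15 0 0 0;0 0 0.15 0 0 0;0 0 0.15 0 0 0;0 0 0 0 0 0")

```text
t: 6.5
eef_pos: [486.1, -17.3, 175.0]
tcp_rot: [-3.14, 0.0, 1.253]
ft_force: [-0.3, 0.6, -2.8]
opening: 0.291
grip_force: 30.0
```

send_rows(series="0 0 0.07 0 0 0;0 0 0.07 0 0 0;0 0 0.04 0 0 0;0 0 0 0 0 0")

```text
t: 7.0
eef_pos: [486.2, -17.4, 164.9]
tcp_rot: [-3.141, 0.0, 1.253]
ft_force: [0.0, -0.3, -2.4]
opening: 0.291
grip_force: 30.0
```

send_rows(series="0 0 0.02 0 0 0;0 0 0 0 0 0")

```text
t: 7.25
eef_pos: [486.3, -17.5, 163.8]
tcp_rot: [3.142, 0.0, 1.253]
ft_force: [-0.6, -0.0, -2.4]
opening: 0.291
grip_force: 30.0
```

send_rows(series="0 0 0 0 0 0;0 0 0 0 0 0;0 0 0 0 0 0;0 0 0 0 0 0;0 0 0 0 0 0", fingers=0.8)

```text
t: 7.88
eef_pos: [486.3, -17.4, 163.8]
tcp_rot: [3.141, 0.0, 1.253]
ft_force: [0.5, 0.3, 0.2]
opening: 0.757
grip_force: 0.0
```

send_rows(series="0 0 -0.3 0 0 0;0 0 -0.6 0 0 0;0 0 -0.6 0 0 0;0 0 -0.6 0 0 0;0 0 0 0 0 0")

```text
t: 8.5
eef_pos: [486.7, -17.5, 292.0]
tcp_rot: [3.137, -0.001, 1.253]
ft_force: [-0.6, -0.2, -0.2]
opening: 0.8
grip_force: 0.0
```

send_rows(series="0.8 0 0 0 0 0;0.8 0 0 0 0 0;0 0 0 0 0 0")

```text
t: 8.88
eef_pos: [516.4, 75.9, 288.5]
tcp_rot: [-3.14, 0.0, 1.256]
ft_force: [-0.2, -0.6, 1.0]
opening: 0.799
grip_force: 0.0
```

```bash
python3 - <<'E'
from h import *
s=cap('scene','sc2'); t=cap('top','top2')
e=np.array([.3147,.9492]); f=np.array([e[1],-e[0]])
for n,c in (('scene',s),('top',t)):
    q=cloud(c).reshape(-1,3); r=q[:,:2]-[519.2,81.3]; a=r@e; b=r@f
    g=(np.abs(a+104)<18)&(np.abs(b)<80)&(np.abs(b)>53)&(q[:,2]>26)&(q[:,2]<60)
    print(n,'bar ends z',[np.median(q[g&(b*k>0)][:,2]) for k in(1,-1)], g.sum(), cv2.minAreaRect(np.c_[a,b][g].astype(np.float32)) if g.sum()>5 else '')
    k=(np.abs(a+104)<30)&(np.abs(b)<25)&(q[:,2]>80)&(q[:,2]<130); 
    if k.sum()>5: print('knob',k.sum(),np.c_[a,b,q[:,2]][k].max(0),np.c_[a,b,q[:,2]][k].min(0))
E
```

```text
scene bar ends z [np.float64(36.041310671564474), np.float64(35.47942076243845)] 139 ((-105.3473129272461, 1.4009132385253906), (129.89434814453125, 22.415929794311523), 89.66990661621094)
top bar ends z [np.float64(35.89591456262599), np.float64(35.71006654922155)] 135 ((-104.00936126708984, 0.44165802001953125), (22.020038604736328, 129.73187255859375), 0.015590767376124859)
knob 226 [-90.37658555  13.72950354 123.49954591] [-117.7081246   -13.47816749   89.97364627]
```

View pics/sc2.png

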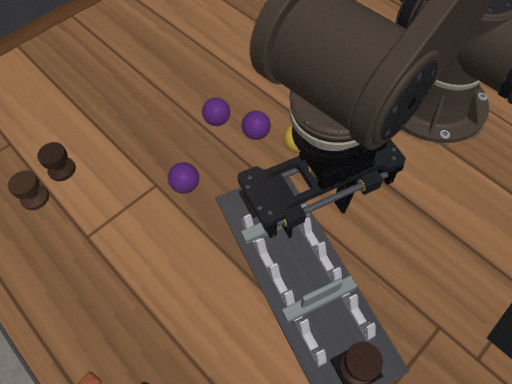

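The scene view shows the stop's bar end at (255,232) in the last notch, the spare untouched at (320,298), and the gripper clear above. The measured bar top is 36 mm, at −104 along the rack, centred, square and upright. I'll hand it in.

```bash
python3 -c "
from cell import env
print(env.job_done())"
```

```text
the job is handed in; nothing more can be done
None
```

The round-knobbed stop is in the last notch next to the ball; the final images show it fully down, centred, square and upright. The job was handed in at about 9 s with the gripper clear and the spare stop unmoved. The ball was never touched, but I didn't re-measure it, and no verdict came back.

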